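Load the wooden blank into the sloped carrier and latch the bar

TASK

Take the loose wooden blank that has a tab at one end and lower it, without dropping it, flat side down into the empty nest of the sloped carrier, with its tab in the notch at the uphill end. Then swing the steel bar over both blanks until it rests fully home in its catch, and let go. Leave the blank that is already loaded in its nest and everything else on the table where it is.

Things in the scene. Friction and masses are not known exactly. Their poses are not given: they have to be found in the camera images.
- blank: Loose half-round beech blank with a tab: body 100 (x) x 40 (y) x 34 mm high, flat underside, straight sides up to 20 mm, rounded back above. A tab 22 mm wide, 14 high sticks out 22 mm from the middle of its +x end, flush with the underside. About 80 g. Origin: centre of the underside of the 100 x 40 body; z away from the flat side. Starts flat on the table at either of two places.
- blank_tab (a point): Middle of the blank's tab, 60 mm from the blank's origin along its +x.
- plain: A similar loose blank WITHOUT tab (100 x 40 x 34 mm), not wanted; origin at the centre of its underside.
- tray: Fixed plywood tray of the carrier, 170 (x) by 290 mm (y from -165 to +125), sloping 30 degrees up away from the robot. Origin on its top face; x points uphill, y level to the left, z square out of the face. Two nests lie along x: the empty one at y = -30 mm; the other, y = +50 mm, holds a blank. A seated blank lies flat on the face (its origin at z = 0), its x axis along the tray's x.
- nest (a point): Centre of the empty nest, on the tray's face (tray x 0, y -30 mm). Fences 14 mm high stand 3 mm off both ends of the blank's body and 3 mm off its long sides, these only 33 to 53 mm from the middle along x, so the middle is free for fingers. The uphill fence has a notch 28 mm wide for the tab; the downhill one has none.
- loaded: The blank already lying in the left nest, tab uphill, same size; origin at the centre of its underside (its axes are those of the level stand, not of the slope).
- bar (a joint): Angle of the retaining bar, a steel strip 24 wide, 8 thick, 245 mm long. 0 = closed, in the catch, parallel to the tray's face, its underside 36 mm above it; grows as the handle is lifted; 1.7 to 2.0 rad at the start (standing up at the left). The hinge is stiff (0.2 N m): the bar stays where it is left and must be pushed all the way. A blank not fully down in its nest blocks it.
- bar_hinge (a point): Point on the bar's hinge axis, 40 mm above the tray's face at tray y = +100 mm, x = 0. The axis is parallel to the tray's x.
- bar_handle (a point): Centre of the bar's cross handle, a black cylinder 18 mm in diameter, 46 mm long, parallel to the hinge axis, 245 mm from it. From the hinge it lies at 245 mm x (0, -cos(angle), sin(angle)) in the tray's axes. It can be pinched over its ends, where it turns between the fingers.
- catch (a point): Middle of the seat of the catch, a dark steel fork at the right end of the tray (tray y = -110 mm): seat 36 mm above the face, cheeks up to 50 mm, 44 mm wide over the cheeks along the tray's x and 16 mm along its y. The closed handle lies 35 mm beyond it.
- ring_a: Wooden ring 64 mm in diameter, 12 mm high, lying on the table; origin at the centre of its underside.
- ring_b: Another such ring.
- jar: Closed jar, 66 mm in diameter, 85 mm high; origin at the centre of its underside.
- brush: Hand brush lying on the table.
Not all that is in view belongs to the job. What is shaped like the blank but green or pink is not meant.

How it is judged (in metres and radians):
On the way, in this order (a step that is already met when the one before it is completed fails the run):
1. the tabbed blank is down in the empty nest, tab uphill (within 12 mm of the tray's face), still touched by the fingers: lowered, not dropped (x of blank in the frame of tray between -0.007 and 0.007 m and y of blank in the frame of tray between -0.037 and -0.023 m and x of blank_tab in the frame of tray above 0.05 m and angle between the z axis of blank and the z axis of tray, either way round below 0.08 rad and z of blank in the frame of tray below 0.012 m and contact force between the fingers and blank above 0.3 N), for 0.05 s.
2. the bar is swung closed (under 0.05 rad) (value of joint bar below 0.05 rad), for 0.2 s.
At the end, for the whole second after the job is handed in: The tabbed blank lies at rest in the empty nest: underside within 4 mm of the tray's face, within 7 mm of the nest's centre either way, flat to 0.08 rad, tab uphill; the bar is closed to within 0.03 rad; the loaded blank is within 10 mm of where it was (x of blank in the frame of tray between -0.007 and 0.007 m and y of blank in the frame of tray between -0.037 and -0.023 m and x of blank_tab in the frame of tray above 0.05 m and angle between the z axis of blank and the z axis of tray, either way round below 0.08 rad and z of blank in the frame of tray below 0.004 m and value of joint bar below 0.03 rad and linear speed of blank below 0.02 m/s and distance of loaded from where it was at the start of the episode below 0.01 m); the robot touches nothing.
It fails at once if the blank without tab moved more than 30 mm (distance of plain from where it was at the start of the episode above 0.03 m).
It fails at once if another thing on the table (ring, jar, brush) moved more than 30 mm (distance of any of ring_a, ring_b, jar, brush from where it was at the start of the episode above 0.03 m).
It also fails if it takes over 66 s, if anything falls off the work surface, if the arm or the gripper's body presses on something with over 40 N, if the wrist force passes 120 N, or if a joint passes its speed limit or range.

ROBOT

A 6-joint arm with a two-finger parallel gripper is mounted at the origin on the work surface. World frame = base frame: x ahead of the robot, y to its left, z up, the work surface at z = 0. Lengths are in mm, angles in rad, forces in N, time in s.
With the tool pointing down it reaches from about 200 to 875 mm from the base axis. Payload 3.4 kg.
Tool frame: the origin (TCP) lies midway between the tips of the shut fingers; the grasp point (between the pads) lies arm.grasp_offset behind it (arm.grasp_offset is the distance from the TCP to the grasp point, in mm); z points along the fingers, y is the line along which they close (so a half turn about z gives the same grasp; the last joint's range is limited). The gripper opens to 94 mm and grips with 3 to 60 N. Pads are 16 mm wide; open, the fingers measure 119 mm over their backs; the gripper's body (75 mm by 177 mm) begins 78 mm behind the grasp point.
Start: joints at [-1.409, 0.276, 1.505, -0, 1.361, -0.121], TCP at [160.45, -552.197, 205.493] pointing down, gripper open.
Joint ranges: [-2.89, 2.89], [-0.75, 2.08], [0.22, 2.7], [-1.18, 4.32], [0.11, 2.71], [-2.7, 2.7]. Speed limits (rad/s): [2.57, 2.57, 3.14, 3.14, 3.14, 3.14].

INTERFACE

Orientations are given as a unit quaternion [w, x, y, z].
In Python, from station import telemetry, read_camera, camera_model, job_done, recognise, cut_out, arm gives the robot as it stands.
- The arm moves only by the shell command python3 -m creep 'ROWS'. ROWS is JSON, a list of rows, each a list of 7 numbers: the opening, from -1 (shut) to 1 (fully open), then the shift along the world's x, y, z in units of 25 mm (1.0 is 25 mm), then the turn, a rotation vector about the world's x, y, z in units of 5 degrees (1.0 is 5 degrees). A call has 1 to 5 rows; each row shifts and turns the commanded pose from where the row before left it; what a row does not reach is not made up. A row lasts 1/12 s, in which the tool goes at most 41.7 mm and 7.16 degrees, less where a joint would pass 70% of its speed; a pose out of reach is approached as far as the arm can. A call is refused whole if a number of a shift passes 1 or a number of a turn 1, either way. A call with a gripper value outside its range is refused whole. The fingers move at their own pace and stop on an object; the grip force is fixed at half the most. Time passes only in rows, so rows that do not move let the fingers close. It gives the time, the measured TCP pose, the force, the opening and the grip force at its end, in the units of the state.
- telemetry.state(): the state, without advancing time (a new reading comes with each control period).
- read_camera(name): name is "scene" or "top" or "wrist"; returns the picture (384x512x3 uint8, red, green, blue); there is no depth.
- camera_model(name): a dict with "fx", "fy", "cx", "cy" (pixels), "extrinsics" (4x4, takes a point from camera to world coordinates). Camera axes: x right, y up, looking along -z (the intrinsics and any distortion apply to the point x, -y, -z); pixel columns grow to the right and rows downward; lengths in mm; the calibration is good to about 2 mm. A picture is of the moment at which its call begins: read the wrist's pose just before it. camera_model takes no time and is no camera call; for the wrist camera it gives the pose at the moment of the call.
- job_done(): hands the job in; it is judged then, once.
Trained networks look in the newest picture that a camera, given by its name, has taken for a name from the list of things; names that differ only in an ending like _2 or _b are one class to them, and where a whole thing is asked for, a point or a joint stands for the part that bears it (a point fixed in the world has none). Each returns a list of dicts, best first, with "p" (0 to 1); they miss things now and then, are a little off and sometimes report something else, mostly with a low value. They report only what shows in the picture. A call takes as long as a camera call. They do not tell look-alikes from the thing itself.
- recognise(label, camera): "rect" ([centre column, centre row, width, height] in pixels, round what is visible of it).
- cut_out(label, camera): "pixels" (384x512 bool, what is visible of it) and "rect" ([centre column, centre row, width, height] in pixels, round what is visible of it).
The state is a dict: "time_s": time; "joint_pos": joint angles; "qvel": joint speeds; "joint_efforts": joint torques, N m; "tool_pos": TCP position; "tool_rot": TCP orientation; "ft_force": force on the tool from outside, world axes, zero at the start; "torque": the same for the moment, N m; "gripper_width": opening from 0.0 (shut) to 1.0 (fully open); "finger_force": force on a finger pad.
Only numpy, scipy, OpenCV 4.12 (cv2) and the standard library are available. Lean on these libraries where they do the work, as an engineer would, in place of code of your own. Each camera call takes 0.05 s, during which the arm holds its last target. There are 200 camera calls.

## Working session

There is one attempt and no reset: what is moved stays moved. The work goes in short steps, Python scripts to look and compute and a shell command to move; the robot and the scene stay as the last step left them, time stands still between calls to the robot, and variables do not carry over. Pictures are saved under pics/ and viewed, at most 10 in all, crops included, and the job is handed in when it is done.

```bash
mkdir -p pics; ls
python3 - <<'E'
from station import *
import cv2,numpy as np
print(arm.grasp_offset, telemetry.state())
ims=[]
for c in ("scene","top"):
    im=read_camera(c); cv2.imwrite(f"pics/{c}0.png",im[...,::-1]); ims.append(im)
    m=camera_model(c); print(c,m)
    for l in ("blank","tray","bar","bar_handle","catch","plain","loaded","jar","brush","ring_a"):
        for r in recognise(l,c)[:3]: print(l,np.round(r["rect"]),round(r["p"],2))
cv2.imwrite("pics/a.png",cv2.resize(ims[0],(800,600))[...,::-1])
cv2.imwrite("pics/b.png",cv2.resize(ims[1],(800,600))[...,::-1])
E
```

```text
pics
18.8 {'time_s': 0.0, 'joint_pos': array([-1.40898502e+00,  2.76585452e-01,  1.50606785e+00, -1.96510508e-05,
        1.36069384e+00, -1.21000585e-01]), 'qvel': array([-5.23472844e-05,  9.44693096e-04, -5.08047728e-04, -1.00473572e-03,
        4.03762614e-04, -1.04698886e-03]), 'joint_efforts': array([-9.73306146e-05, -4.04591382e+01, -2.37228906e+01,  6.99297013e-02,
        3.46279435e-02, -1.31347056e-04]), 'tool_pos': array([ 160.35732987, -551.62462169,  204.63619666]), 'tool_rot': array([-8.76864443e-04,  9.90018157e-01,  1.40937148e-01, -2.75048744e-05]), 'ft_force': array([ 0.80871866, -0.15330593,  0.34917231]), 'torque': array([-0.07124855, -0.04430484,  0.00425047]), 'finger_force': 0.0, 'gripper_width': 0.9980700057178108}
scene {'fx': 433.09890802746264, 'fy': 433.09890802746264, 'cx': 261.68916053196347, 'cy': 185.37881915503138, 'extrinsics': array([[-6.50407085e-01, -5.54159408e-01,  5.19497809e-01,
         1.07128549e+03],
       [ 7.59355395e-01, -4.91208506e-01,  4.26724253e-01,
         4.05788549e+02],
       [ 1.87084839e-02,  6.72027942e-01,  7.40289429e-0
[... 1075 characters left out ...]
1,  9.88439245e-01,
         1.05657752e+03],
       [ 0.00000000e+00,  0.00000000e+00,  0.00000000e+00,
         1.00000000e+00]])}
blank [344. 222.  23.  42.] 0.91
blank [360. 293.  32.  46.] 0.85
blank [292. 266.  47.  34.] 0.79
tray [113. 216.  96.  49.] 0.62
tray [165. 200. 194.  83.] 0.58
bar [168. 200. 194.  86.] 0.59
bar_handle [115. 218.  91.  52.] 0.59
bar_handle [166. 200. 193.  85.] 0.47
catch [166. 200. 193.  84.] 0.65
plain [336. 167.  35.  29.] 0.76
loaded [177. 189.  17.  44.] 0.93
loaded [128. 164.  24.  21.] 0.42
jar [117. 219.  94.  55.] 0.2
brush [400. 186.  27.  69.] 0.57
brush [112. 216.  94.  46.] 0.17
ring_a [128. 163.  19.  22.] 0.85
ring_a [392. 244.  23.  24.] 0.55
```

View pics/a.png

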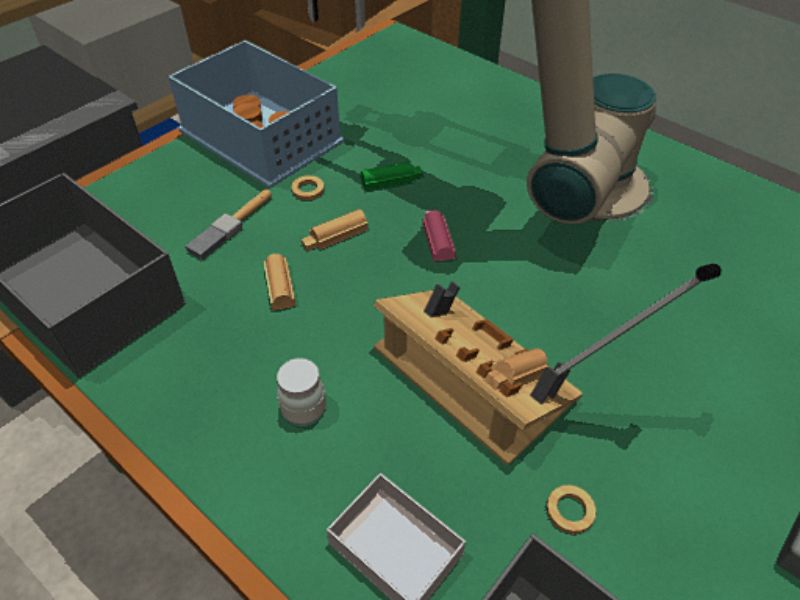

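View pics/b.png

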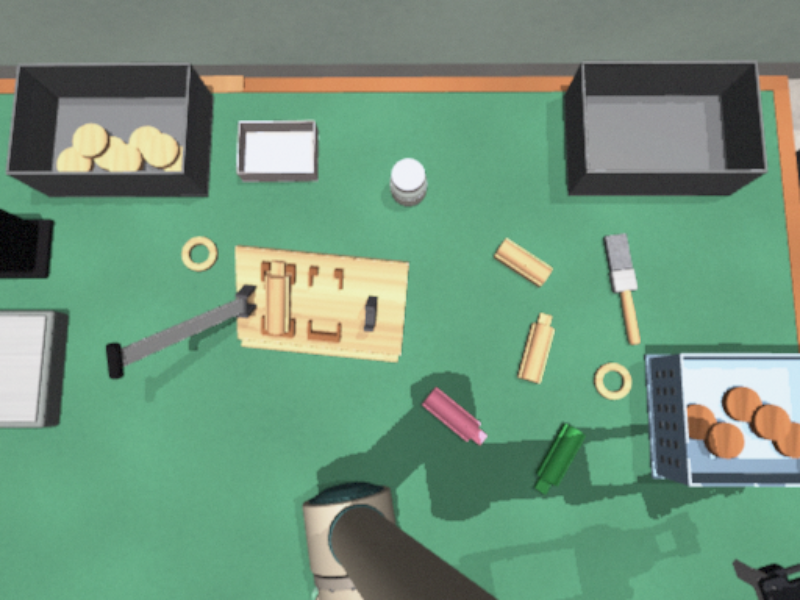

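Top view: the tabbed beech blank is at about (537,348), with its tab up and slightly right. The plain one is at (523,262), and the tray spans (237,247) to (405,360) with the bar lying out to the left and its handle at (115,360). The scene view agrees. I'll take coarse fits next.

```bash
cat > h.py <<'E'
from station import *
import cv2,numpy as np
from scipy.optimize import least_squares,minimize
from scipy.spatial.transform import Rotation as Ro
def proj(m,p):
    E=m["extrinsics"]; q=(np.atleast_2d(p)-E[:3,3])@E[:3,:3]
    return np.c_[m["cx"]+m["fx"]*q[:,0]/-q[:,2], m["cy"]-m["fy"]*q[:,1]/-q[:,2]]
def ray(m,u,v,z):
    E=m["extrinsics"]; d=E[:3,:3]@[(u-m["cx"])/m["fx"],-(v-m["cy"])/m["fy"],-1]
    return E[:3,3]+d*(z-E[2,3])/d[2]
def trayR(yaw): return Ro.from_euler("z",yaw)*Ro.from_euler("y",-30,degrees=True)
def tray2w(T,p): return np.array(T[:3])+trayR(T[3]).apply(np.atleast_2d(p))
a=np.linspace(0,np.pi,9)
body=np.array([[x,y,z] for x in(-50,50) for y,z in [(-20,0),(20,0)]+[(20*np.cos(t),20+14*np.sin(t)) for t in a]])
tab=np.array([[x,y,z] for x in(50,72) for y in(-11,11) for z in(0,14)])
def sil(m,pose,S=4):   # pose x,y,yaw flat on table
    M=np.zeros((384*S,512*S),np.uint8)
    for P in(body,tab):
        w=Ro.from_euler("z",pose[2]).apply(P)+[pose[0],pose[1],0]
        uv=proj(m,w); h=cv2.convexHull(np.round((uv+.5)*S).astype(np.int32)); cv2.fillConvexPoly(M,h,1)
    return cv2.resize(M.astype(np.float32),(512,384),interpolation=cv2.INTER_AREA)
def fitblank(views,p0): # views: list of (model, mask)
    f=lambda q:sum(np.abs(sil(m,[q[0],q[1],q[2]/50])-k).sum()/k.sum() for m,k in views)
    r=minimize(f,[p0[0],p0[1],p0[2]*50],method="Nelder-Mead",options=dict(initial_simplex=[[p0[0]+i,p0[1]+j,p0[2]*50+k] for i,j,k in((0,0,0),(10,0,0),(0,10,0),(0,0,10))],xatol=.1,fatol=1e-4))
    return np.r_[r.x[:2],r.x[2]/50],r.fun
def tabmask(label,cam,uv,r=14):
    for c in cut_out(label,cam):
        if np.hypot(c["rect"][0]-uv[0],c["rect"][1]-uv[1])<r: return c["pixels"].astype(np.float32)
E
python3 - <<'E'
from h import *
mt,ms=camera_model("top"),camera_model("scene")
p0=ray(mt,344,222,15); print("blank0",p0,proj(ms,p0)); print("plain",ray(mt,335,168,15))
v=[]
for c,m in(("top",mt),("scene",ms)):
    read_camera(c); k=tabmask("blank",c,proj(m,p0)[0]); print(c,None if k is None else k.sum())
    if k is not None: v.append((m,k))
for vv in [v]+[[x] for x in v]: print("fit",fitblank(vv,[p0[0],p0[1],-.2]))
obs=[(mt,np.array([[237,247],[409,263],[398,357],[240,343]])/1.5625,[[85,125,0],[85,-165,0],[-85,-165,0],[-85,125,0]]),
(ms,np.array([[376,302],[520,422],[440,292],[580,395]])/1.5625,[[85,-165,0],[85,125,0],[-85,-165,0],[-85,125,0]])]
r=least_squares(lambda T:np.concatenate([(proj(m,tray2w(T,q))-uv).ravel() for m,uv,q in obs]),[400,130,60,0],x_scale=[10,10,10,.1],loss="soft_l1")
print("tray",r.x,np.round(r.fun.reshape(-1,2),1))
for c,box,s in(("top",(145,145,265,235),6),("scene",(235,165,375,270),5)):
    im=cv2.imread(f"pics/{c}0.png"); x0,y0,x1,y1=box
    im=cv2.resize(im[y0:y1,x0:x1],None,fx=s,fy=s,interpolation=cv2.INTER_CUBIC)
    cv2.imwrite(f"pics/c_{c}.png",im)
for n,p in dict(nest=[0,-30,0],hinge=[0,100,40],catch=[0,-110,36]).items(): print(n,tray2w(r.x,p))
E
```

```text
blank0 [ 458.02486277 -284.2608175    15.        ] [[212.41127838 146.60869684]]
plain [ 609.91284289 -263.83947506   15.        ]
top 612.0
scene 607.0
fit (array([ 4.48338615e+02, -2.80400849e+02, -2.95036764e-01]), np.float64(0.19502000510692596))
fit (array([ 4.49826915e+02, -2.80775416e+02, -2.88608770e-01]), np.float64(0.09487336874008179))
fit (array([ 4.47272910e+02, -2.79281067e+02, -2.97984390e-01]), np.float64(0.08257825672626495))
tray [ 5.30489338e+02  1.13158965e+02  5.34650728e+01 -9.86405179e-02] [[-0.3  1.2]
 [-0.1  1.5]
 [ 2.  -0.2]
 [-0.7 -1.6]
 [-1.2 -0.5]
 [ 2.2  1.7]
 [-0.  -1.3]
 [-0.9  0.4]]
nest [[527.53491896  83.30479628  53.46507278]]
hinge [[520.43462209 214.64247475  88.10608893]]
catch [[501.74396678   5.4663303   84.64198732]]
```

```bash
for i in 1 2 3 4; do python3 -m creep '[[1,0.48,0.97,0.33,0,0,0],[1,0.48,0.97,0.33,0,0,0],[1,0.48,0.97,0.33,0,0,0],[1,0.48,0.97,0.33,0,0,0],[1,0.48,0.97,0.33,0,0,0]]' >/dev/null; done
python3 -m creep '[[1,0.48,0.97,0.33,0,0,0],[1,0.48,0.97,0.33,0,0,0],[1,0.48,0.97,0.33,0,0,0],[1,0.48,0.97,0.33,0,0,0],[1,0,0,0,0,0,0]]'
python3 - <<'E'
from h import *
m=camera_model("wrist"); im=read_camera("wrist"); cv2.imwrite("pics/w1.png",cv2.resize(im,(800,600),interpolation=cv2.INTER_CUBIC)[...,::-1]); print(m)
np.savez("w1.npz",**m,im=im)
T=[530.5,113.2,53.5,-.0986]
print(np.round(proj(m,tray2w(T,[[85,125,0],[85,-165,0],[-85,-165,0],[-85,125,0],[0,-30,0],[0,-110,50],[0,50,34]]))*1.5625))
E
```

```text
time_s: 3.38
tool_pos: [450.7, 33.4, 404.6]
tool_rot: [-0.001, 0.99, 0.143, 0.002]
ft_force: [0.1, -0.3, 0.6]
gripper_width: 1.002
finger_force: 0.0
{'fx': 344.3405088957223, 'fy': 344.3405088957223, 'cx': 258.86124418961066, 'cy': 190.60255297237714, 'extrinsics': array([[ 2.84163060e-01,  9.21773442e-01,  2.63789836e-01,
         5.28128695e+02],
       [-9.58775559e-01,  2.73450071e-01,  7.72948012e-02,
         5.62225643e+01],
       [-8.85054432e-04, -2.74879574e-01,  9.61478256e-01,
         5.83371378e+02],
       [ 0.00000000e+00,  0.00000000e+00,  0.00000000e+00,
         1.00000000e+00]])}
[[228. -29.]
 [553. 114.]
 [471. 252.]
 [212. 147.]
 [377. 136.]
 [448. 198.]
 [284. 119.]]
```

View pics/w1.png

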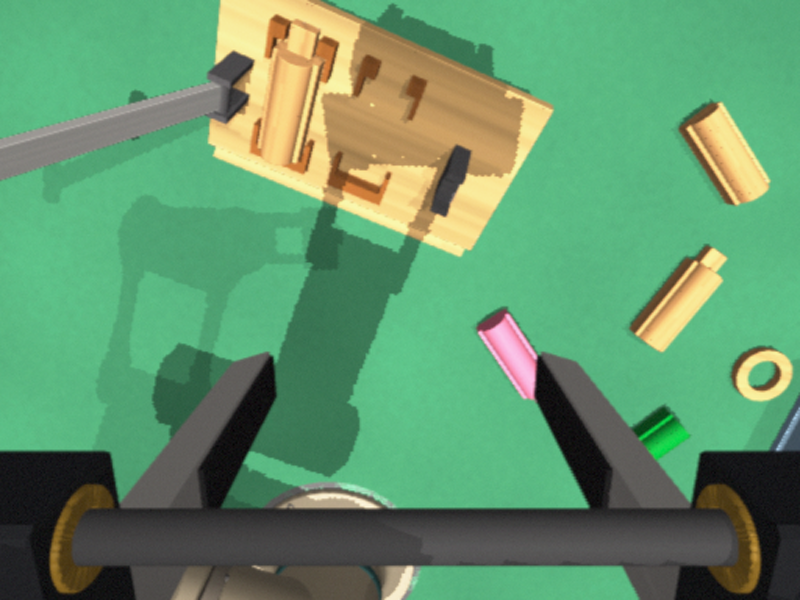

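View pics/c_top.png

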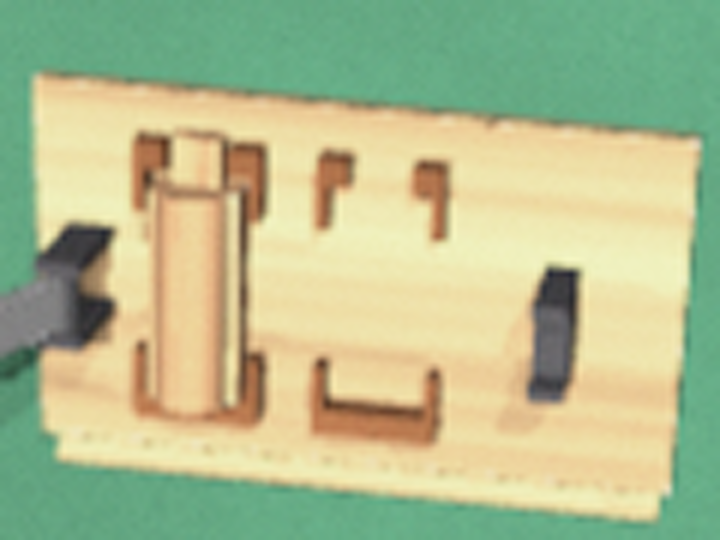

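View pics/c_scene.png

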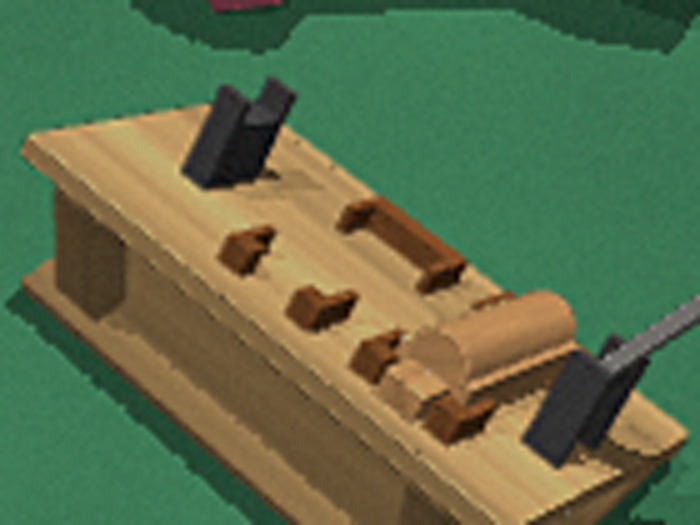

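The wrist and crop views show the tray corners, the empty-nest fences, the loaded blank with its tab uphill and the catch clearly. The wrist view also shows the tabbed blank at (678,300), out of 800x600. I'll refit with more points.

Run:
```python
from h import *
mt,ms=camera_model("top"),camera_model("scene"); mw=np.load("w1.npz"); mw={k:mw[k] for k in("fx","fy","cx","cy","extrinsics")}
C=lambda L,s,o:(np.array(L)+.5)/s-.5+o
obs=[(mt,C([[37,73],[700,137],[670,493],[45,432],[172,132],[222,132],[548,268],[580,270],[327,402],[430,410]],6,[145,145]),
 [[85,125,0],[85,-165,0],[-85,-165,0],[-85,125,0],[72,61,14],[72,39,14],[22,-102,50],[22,-118,50],[-53,-7,0],[-53,-53,0]]),
(ms,C([[25,135],[212,103],[688,430]],5,[235,165]),[[85,-165,0],[-85,-165,0],[-85,125,0]]),
(mw,C([[553,108],[471,250],[212,150],[288,22],[320,30],[455,147],[470,151]],1.5625,[0,0]),[[85,-165,0],[-85,-165,0],[-85,125,0],[72,61,14],[72,39,14],[22,-102,50],[22,-118,50]])]
def fit(o):
    r=least_squares(lambda T:np.concatenate([(proj(m,tray2w(T,q))-uv).ravel() for m,uv,q in o]),[530,113,53,-.1],x_scale=[10,10,10,.1],loss="soft_l1"); return r.x,np.round(r.fun.reshape(-1,2),1)
for o in(obs,obs[:2],obs[2:]+obs[1:2]): print(fit(o)[0])
T,f=fit(obs); print(f.tolist())
np.save("T.npy",T); print("nest",tray2w(T,[0,-30,0]))
read_camera("wrist"); m=camera_model("wrist")
p=[448.5,-280,15]; uv=proj(m,p)[0]; k=tabmask("blank","wrist",uv,25); 
if k is not None: print(k.sum(),fitblank([(m,k)],[448.5,-280,-.293]))
```

```text
[ 5.33568911e+02  1.13345933e+02  6.12653819e+01 -8.07732204e-02]
[ 5.33954060e+02  1.13113922e+02  6.28679176e+01 -8.67465904e-02]
[ 5.32974975e+02  1.14051024e+02  6.11063117e+01 -6.84772163e-02]
[[-0.9, 1.4], [-0.1, -0.5], [0.9, -0.8], [0.3, 0.8], [-0.3, -0.1], [-0.2, 0.6], [-2.3, 5.5], [-1.3, 5.6], [0.9, -0.9], [0.6, -0.9], [-1.6, 0.8], [2.9, -0.6], [-1.7, 0.7], [2.2, -1.0], [2.5, -0.9], [-0.7, -2.3], [2.8, -1.0], [-1.0, 0.9], [-1.8, 14.7], [-0.2, 16.6]]
nest [[531.14834869  83.44374474  61.26538186]]
1889.0 (array([ 4.47239334e+02, -2.78675859e+02, -3.01094258e-01]), np.float64(0.06435283273458481))
```

Run:
```python
from h import *
mt,ms=camera_model("top"),camera_model("scene"); mw=np.load("w1.npz"); mw={k:mw[k] for k in("fx","fy","cx","cy","extrinsics")}
C=lambda L,s,o:(np.array(L)+.5)/s-.5+o
obs=[(mt,C([[37,73],[700,137],[670,493],[45,432],[172,132],[222,132],[327,402],[430,410]],6,[145,145]),
 [[85,125,0],[85,-165,0],[-85,-165,0],[-85,125,0],[72,61,0],[72,39,0],[-53,-7,0],[-53,-53,0]]),
(ms,C([[25,135],[212,103],[688,430]],5,[235,165]),[[85,-165,0],[-85,-165,0],[-85,125,0]]),
(mw,C([[553,108],[471,250],[212,150],[288,22],[320,30]],1.5625,[0,0]),[[85,-165,0],[-85,-165,0],[-85,125,0],[72,61,0],[72,39,0]])]
def fit(o):
    r=least_squares(lambda T:np.concatenate([(proj(m,tray2w(T,q))-uv).ravel() for m,uv,q in o]),[530,113,53,-.1],x_scale=[10,10,10,.1],loss="soft_l1"); return r.x,np.round(r.fun.reshape(-1,2),1)
for o in(obs,obs[:2],obs[2:]+obs[1:2]): print(fit(o)[0])
T,f=fit(obs); print(f.tolist())
np.save("T.npy",T); print("nest",tray2w(T,[0,-30,0]))
def draw(im,m,T,s,o,fn,st):
    im=im.copy()
    for pts in [[[85,125,0],[85,-165,0],[-85,-165,0],[-85,125,0]],[[53,-7,0],[53,-53,0],[-53,-53,0],[-53,-7,0]],[[53,-7,14],[53,-53,14],[-53,-53,14],[-53,-7,14]],[[72,61,0],[72,39,0],[-50,30,0],[-50,70,0]],[[22,-102,0],[22,-118,0],[22,-118,50],[22,-102,50],[-22,-102,50],[-22,-118,50]]]:
        uv=((proj(m,tray2w(T,pts))+.5-o)*s-.5); cv2.polylines(im,[np.round(uv).astype(int)],True,(255,0,0),1)
    return im
a=draw(cv2.imread("pics/c_top.png"),mt,T,6,np.array([145,145]),0,0)[:,:700]
b=draw(cv2.imread("pics/w1.png"),mw,T,1.5625,np.array([0,0]),0,0)[0:270,190:570]
a=cv2.resize(a,(560,432))
b=cv2.resize(b,None,fx=1.05,fy=1.05)
c=np.zeros((600,800,3),np.uint8); 
a=cv2.resize(a,(410,316)); c[:316,:410]=a
b=cv2.resize(b,(390,277)); c[:277,410:800]=b
d=draw(cv2.imread("pics/c_scene.png"),ms,T,5,np.array([235,165]),0,0); d=cv2.resize(d[:,:700],(373,280)); c[320:600,:373]=d
cv2.imwrite("pics/ov.png",c)
```

```text
[ 5.30351534e+02  1.15186735e+02  6.01386959e+01 -7.41395342e-02]
[ 5.31832299e+02  1.14755500e+02  6.21336949e+01 -8.31099932e-02]
[ 5.29742342e+02  1.15192822e+02  5.94221652e+01 -7.02856010e-02]
[[-1.8, 3.1], [-0.9, 0.4], [0.4, 0.0], [-0.1, 2.4], [0.3, -0.2], [0.4, 0.4], [0.4, 0.3], [0.0, 0.2], [-0.2, 1.1], [3.8, -0.6], [-0.4, 0.2], [-0.2, 0.2], [1.3, 0.0], [-1.8, 0.0], [4.2, -1.9], [0.0, -0.4]]
nest [[528.12938455  85.26914733  60.13869592]]
```

View pics/ov.png

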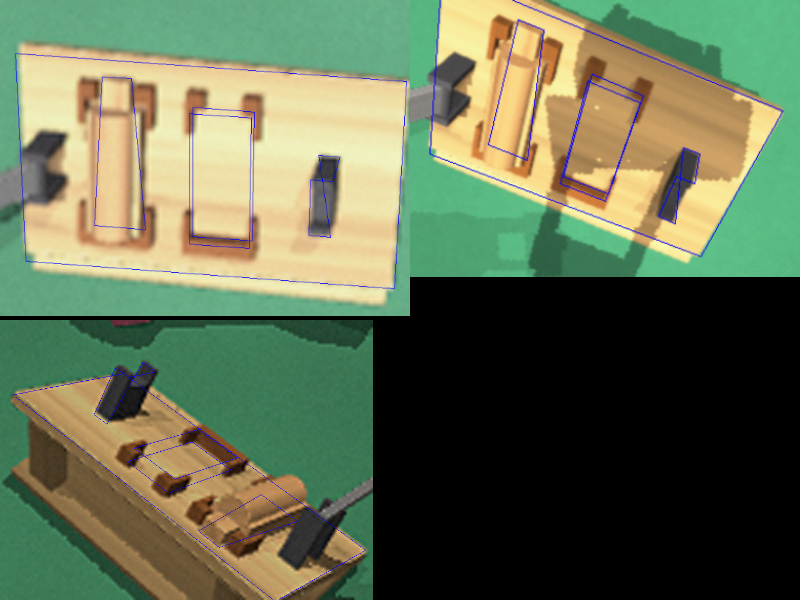

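Run:
```python
from h import *
mt,ms=camera_model("top"),camera_model("scene"); mw=np.load("w1.npz"); mw={k:mw[k] for k in("fx","fy","cx","cy","extrinsics")}
C=lambda L,s,o:(np.array(L)+.5)/s-.5+o
t=1
def obs(t): return [(mt,C([[37,73],[700,137],[670,493],[45,432],[222,132],[327,402],[430,410]],6,[145,145]),
 [[85,125,-t],[85,-165,-t],[-85,-165,0],[-85,125,0],[72,39,0],[-53,-7,0],[-53,-53,0]]),
(ms,C([[25,135],[245,97],[688,430]],5,[235,165]),[[85,-165,0],[-85,-165,0],[-85,125,0]]),
(mw,C([[553,108],[212,148],[320,30]],1.5625,[0,0]),[[85,-165,-t],[-85,125,0],[72,39,0]])]
def fit(idx):
    fn=lambda T:np.concatenate([(proj(m,tray2w(T,q))-uv).ravel() for i,(m,uv,q) in enumerate(obs(T[4])) if i in idx])
    r=least_squares(fn,[530,113,53,-.1,8],x_scale=[10,10,10,.1,10],bounds=([-1e3]*4+[0],[1e3]*4+[20]),loss="soft_l1"); return r.x,np.round(fn(r.x).reshape(-1,2),1).tolist()
for o in((0,1,2),(0,1),(1,2),(0,2)): print(*fit(o),sep="\n")
T=fit((0,1,2))[0]; np.save("T.npy",T[:4]); print("nest",tray2w(T,[0,-30,0]))
# loaded blank mask centroid check vs model: nest at y=+50
R=trayR(T[3])
for c,m in(("top",mt),("scene",ms)):
    read_camera(c); k=cut_out("loaded",c)[0]; pts=[tray2w(T,P+[0,50,0]) for P in(body,tab)]
    M=np.zeros((384,512),np.uint8)
    for p in pts: cv2.fillConvexPoly(M,cv2.convexHull(np.round(proj(m,p)).astype(np.int32)),1)
    A=np.argwhere(M).mean(0);B=np.argwhere(k["pixels"]).mean(0); print(c,A-B,M.sum(),k["pixels"].sum())
```

```text
[ 5.30327610e+02  1.14910939e+02  6.14062181e+01 -8.98524469e-02
  8.85225700e+00]
[[-0.2, 1.3], [-0.3, 0.3], [0.0, 0.9], [-0.5, 1.6], [0.8, 0.1], [0.2, 0.3], [-0.2, 0.5], [0.1, -0.2], [-1.9, -0.0], [-0.5, 0.6], [0.2, -0.5], [-2.3, -0.1], [0.9, -0.7]]
[ 5.31311513e+02  1.15226955e+02  6.28040315e+01 -9.22970836e-02
  1.16748549e+01]
[[0.0, 0.4], [-0.3, -0.4], [-0.2, 0.7], [-0.8, 1.1], [0.6, -0.5], [-0.1, -0.1], [-0.4, 0.1], [0.0, -0.4], [-1.8, -0.1], [-0.5, 0.7]]
[ 5.29668261e+02  1.15020404e+02  6.09501151e+01 -8.82539746e-02
  8.21502533e+00]
[[0.3, -0.1], [-1.8, 0.0], [-0.3, 0.5], [-0.2, 0.0], [-2.3, 0.5], [0.7, -0.1]]
[ 5.31029779e+02  1.14780654e+02  5.89115010e+01 -8.74615281e-02
  6.73903369e+00]
[[-0.2, 1.6], [-0.3, 0.3], [0.2, 0.6], [-0.1, 1.5], [1.0, 0.0], [0.4, 0.1], [-0.0, 0.3], [-0.0, -0.5], [-1.5, -0.3], [1.3, -0.8]]
nest [[527.63566233  85.03195906  61.40621808]]Traceback (most recent call last):
  File "<stdin>", line 17, in <module>
IndexError: list index out of range
```

```bash
for i in 1 2; do python3 -m creep '[[1,0,-0.96,-0.6,0,0,-0.515],[1,0,-0.96,-0.6,0,0,-0.515],[1,0,-0.96,-0.6,0,0,-0.515],[1,0,-0.96,-0.6,0,0,-0.515],[1,0,-0.96,-0.6,0,0,-0.515]]' >/dev/null; done
python3 -m creep '[[1,-0.12,-0.96,-0.6,0,0,-0.515],[1,0,-0.96,-0.6,0,0,-0.515],[1,0,-0.96,-0.6,0,0,-0.515],[1,0,0,0,0,0,0],[1,0,0,0,0,0,0]]'
python3 - <<'E'
from h import *
m=camera_model("wrist"); im=read_camera("wrist"); cv2.imwrite("pics/w2.png",im[...,::-1])
for p in [[448,-279.5,15]]:
    uv=proj(m,p)[0]; print(uv); k=tabmask("blank","wrist",uv,40)
    if k is not None: print(k.sum(),fitblank([(m,k)],[448,-279.5,-.298]))
s=telemetry.state(); print(s["joint_pos"],s["tool_pos"],Ro.from_quat(s["tool_rot"],scalar_first=True).as_matrix())
E
```

```text
time_s: 4.88
tool_pos: [443.8, -283.2, 207.4]
tool_rot: [-0.001, 0.988, -0.152, -0.001]
ft_force: [1.2, -0.1, 0.9]
gripper_width: 0.997
finger_force: 0.0
[254.70965816 164.717186  ]
3908.0 (array([ 4.49158040e+02, -2.78929095e+02, -2.93255781e-01]), np.float64(0.02365340292453766))
[-6.97512503e-01  2.01211319e-01  1.59883739e+00  4.01151988e-04
  1.34162104e+00  1.17539460e+00] [ 444.89238639 -282.09264983  208.94645721] [[ 9.54683453e-01 -2.97623029e-01  1.91852859e-04]
 [-2.97623081e-01 -9.54683393e-01  3.48928904e-04]
 [ 7.93094607e-05 -3.90216489e-04 -9.99999921e-01]]
```

```bash
python3 -m creep '[[1,0.17,0.13,-0.95,0,0,0.1],[1,0,0,-0.95,0,0,0],[1,0,0,-0.95,0,0,0],[1,0,0,-0.95,0,0,0],[1,0,0,-0.95,0,0,0]]'>/dev/null
python3 -m creep '[[1,0,0,-0.95,0,0,0],[1,0,0,-0.95,0,0,0],[1,0,0,-0.95,0,0,0],[1,0,0,-0.3,0,0,0],[1,0,0,-0.28,0,0,0]]'
python3 -m creep '[[-1,0,0,0,0,0,0],[-1,0,0,0,0,0,0],[-1,0,0,0,0,0,0],[-1,0,0,0,0,0,0],[-1,0,0,0,0,0,0]]'
python3 -m creep '[[-1,0,0,0,0,0,0],[-1,0,0,0,0,0,0],[-1,0,0,0,0,0,0]]'
```

```text
time_s: 5.82
tool_pos: [449.8, -278.1, 4.0]
tool_rot: [-0.0, 0.989, -0.145, -0.0]
ft_force: [0.1, -0.3, -0.3]
gripper_width: 1.002
finger_force: 0.0
time_s: 6.23
tool_pos: [450.3, -279.4, 5.0]
tool_rot: [0.001, 0.989, -0.146, 0.001]
ft_force: [-0.3, -0.5, -0.5]
gripper_width: 0.678
finger_force: 0.0
time_s: 6.48
tool_pos: [449.7, -279.0, 4.1]
tool_rot: [0.0, 0.989, -0.146, 0.0]
ft_force: [-0.4, -0.3, -0.5]
gripper_width: 0.473
finger_force: 0.0
```

```bash
python3 -m creep '[[-1,0,0,0,0,0,0],[-1,0,0,0,0,0,0],[-1,0,0,0,0,0,0],[-1,0,0,0,0,0,0],[-1,0,0,0,0,0,0]]'
python3 -m creep '[[-1,0,0,0.3,0,0,0],[-1,0,0,0.8,0,0,0],[-1,0,0,0.95,0,0,0],[-1,0,0,0.95,0,0,0],[-1,0,0,0.95,0,0,0]]'
python3 -m creep '[[-1,0,0,0.95,0,0,0],[-1,0,0,0.95,0,0,0],[-1,0,0,0.95,0,0,0],[-1,0,0,0.8,0,0,0],[-1,0,0,0,0,0,0]]'
```

```text
time_s: 6.9
tool_pos: [449.7, -279.0, 4.1]
tool_rot: [0.0, 0.989, -0.146, -0.0]
ft_force: [-0.5, -0.2, 2.5]
gripper_width: 0.424
finger_force: 30.0
time_s: 7.32
tool_pos: [449.4, -278.6, 103.9]
tool_rot: [-0.0, 0.989, -0.146, -0.0]
ft_force: [0.5, 0.1, -0.2]
gripper_width: 0.42
finger_force: 30.0
time_s: 7.73
tool_pos: [451.8, -280.5, 198.5]
tool_rot: [0.002, 0.989, -0.146, 0.004]
ft_force: [0.1, -0.5, -0.7]
gripper_width: 0.421
finger_force: 30.0
```

```bash
for i in 1 2 3; do python3 -m creep '[[-1,0.09,0.98,0,0,0,0.155],[-1,0.09,0.98,0,0,0,0.155],[-1,0.09,0.98,0,0,0,0.155],[-1,0.09,0.98,0,0,0,0.155],[-1,0.09,0.98,0,0,0,0.155]]' >/dev/null; done
python3 -m creep '[[-1,0,0,0,-0.09,-0.997,0],[-1,0,0,0,-0.09,-0.997,0],[-1,0,0,0,-0.09,-0.997,0],[-1,0,0,0,-0.09,-0.997,0],[-1,0,0,0,-0.09,-0.997,0]]' >/dev/null
python3 -m creep '[[-1,0,0,0,-0.09,-0.997,0],[-1,0,0,0,0,0,0],[-1,0,0,0,0,0,0],[-1,0,0,0,0,0,0]]'
python3 - <<'E'
from h import *
m=camera_model("wrist"); im=read_camera("wrist"); cv2.imwrite("pics/w3.png",im[...,::-1]); np.savez("w3.npz",**m,im=im)
s=telemetry.state(); M=Ro.from_quat(s["tool_rot"],scalar_first=True).as_matrix(); print(s["joint_pos"],s["tool_pos"],M)
T=np.load("T.npy"); R=trayR(T[3]).as_matrix(); print("tool in tray",R.T@M, R.T@(s["tool_pos"]-T[:3]))
big=cv2.resize(im,(800,600),interpolation=cv2.INTER_CUBIC)[...,::-1].copy()
for pts in ([[53,-7,0],[53,-53,0],[-53,-53,0],[-53,-7,0]],[[85,125,0],[85,-165,0],[-85,-165,0],[-85,125,0]]):
    cv2.polylines(big,[np.round(proj(m,tray2w(T,pts))*1.5625).astype(int)],True,(255,0,0),1)
cv2.imwrite("pics/w3o.png",big)
E
```

```text
time_s: 9.73
tool_pos: [484.6, 88.7, 194.5]
tool_rot: [0.012, 0.965, -0.043, 0.259]
ft_force: [0.5, 0.3, -0.4]
gripper_width: 0.424
finger_force: 30.0
[ 0.12405235 -0.08845631  2.09151881 -0.18113417  0.63133087  1.90381832] [485.37438022  88.6361698  195.00978121] [[ 8.61810267e-01 -9.00767325e-02  4.99168555e-01]
 [-7.80854751e-02 -9.95934790e-01 -4.49060487e-02]
 [ 5.01184320e-01 -2.77320044e-04 -8.65340511e-01]]
tool in tray [[ 9.99998968e-01 -4.38778535e-04  1.36816066e-03]
 [-4.38869643e-04 -9.99999901e-01  6.62923234e-05]
 [ 1.36813144e-03 -6.68926991e-05 -9.99999062e-01]] [ 30.06999736 -30.20250084 136.9111852 ]
```

View pics/w3o.png

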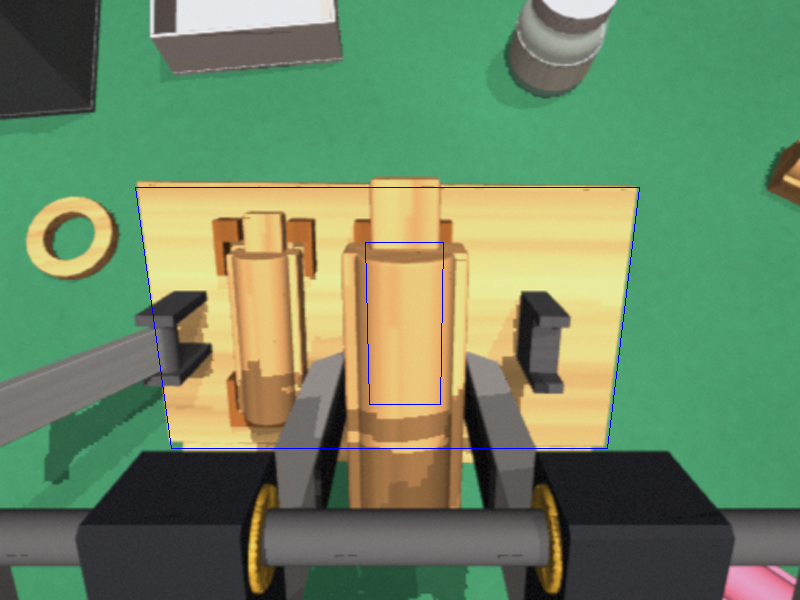

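The overlay agrees with the tray to about 2 px, and the held blank lines up sideways with the nest (tab centre 405, fences' centre 404). One numeric check along x before lowering.

Run:
```python
from h import *
m=dict(np.load("w3.npz")); T=np.load("T.npy")
print("loaded tab end z0/z14", proj(m,tray2w(T,[[72,61,0],[72,39,0],[72,61,14],[72,39,14]]))*1.5625)
tp=np.array([0,-30,0])+[30,0,133]  # held blank in tray frame
print("held tab end",proj(m,tray2w(T,np.array([[72,11,0],[72,-11,0],[72,11,14],[72,-11,14],[50,20,20],[50,-20,20]])+tp))*1.5625)
print("fence",proj(m,tray2w(T,[[53,-7,14],[53,-53,14],[33,27,14],[33,73,14],[53,16,14],[53,36,14]]))*1.5625)
im=m["im"]; 
a=cv2.resize(im[125:195,125:315],None,fx=4.2,fy=4.2,interpolation=cv2.INTER_CUBIC); cv2.imwrite("pics/w3c.png",a[...,::-1])
```

```text
loaded tab end z0/z14 [[248.16521178 210.01289172]
 [285.90482243 210.02768792]
 [241.16454096 213.0574699 ]
 [280.59476854 213.07289513]]
held tab end [[370.83009098 167.56730663]
 [437.48977689 167.59423793]
 [368.0756101  169.65844839]
 [440.19724091 169.68754394]
 [338.68505557 244.50985408]
 [469.53240595 244.55988586]]
fence [[363.74037873 246.71240138]
 [444.752926   246.74332799]
 [305.64452883 280.83310847]
 [226.07432607 280.80349659]
 [323.23272062 246.69693756]
 [288.0079198  246.68349046]]
```

View pics/w3c.png

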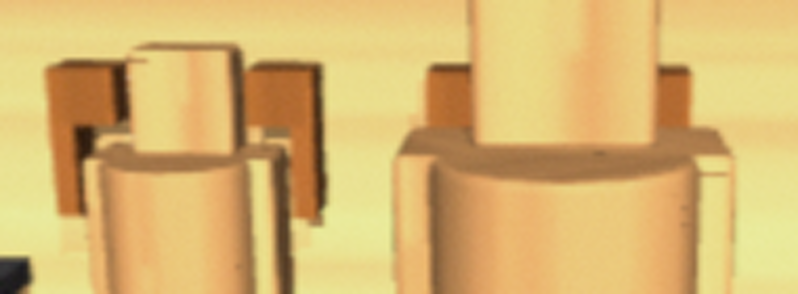

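Run:
```python
from h import *
m=dict(np.load("w3.npz")); T=np.load("T.npy")
P=np.array([[72,11,14],[72,-11,14],[50,11,14],[50,-11,14],[50,0,34],[50,20,0],[50,-20,0],[50,20,20],[50,-20,20]],float)
U=np.array([[371,181],[440,181],[372,247.4],[439,247.4],[403.6,261.5],[349.7,242.9],[460.2,242.9],[344.1,253],[467.6,254]])
f=lambda q:(proj(m,tray2w(T,Ro.from_euler("zyx",[q[3],q[4],0]).apply(P)+q[:3]))*1.5625-U)
r=least_squares(lambda q:f(q).ravel(),[30,-30,133,0,0],x_scale=[1,1,1,.01,.01],loss="soft_l1"); print(r.x); print(np.round(f(r.x),1))
read_camera("wrist"); mm=camera_model("wrist"); print(np.abs(mm["extrinsics"]-m["extrinsics"]).max())
mt=camera_model("top"); im=read_camera("top")
for q in ([30,-30,133,0,0],r.x):
    print([np.round(proj(mt,tray2w(T,Ro.from_euler("zyx",[q[3],q[4],0]).apply(P[:2])+q[:3])),1).tolist()])
cv2.imwrite("pics/t3.png",cv2.resize(im[130:230,145:265],None,fx=6,fy=6,interpolation=cv2.INTER_CUBIC)[...,::-1])
```

```text
[ 2.57283992e+01 -3.02555339e+01  1.26154390e+02 -2.42892150e-03
  1.40227382e-02]
[[ 0.2  0.4]
 [-0.3  0.6]
 [ 0.1  1.7]
 [-0.6  1.9]
 [ 1.8 -0.3]
 [-0.5 -0.8]
 [ 1.  -0.5]
 [-1.1 -0.6]
 [-0.1 -1.3]]
0.8170975456761767
[[[191.7, 175.9], [201.6, 176.7]]]
[[[192.7, 176.5], [202.5, 177.4]]]
```

Run:
```python
from h import *
T=np.load("T.npy")
def silt(m,q,S=4):
    M=np.zeros((384*S,512*S),np.uint8)
    for P in(body,tab):
        uv=proj(m,tray2w(T,P+q)); cv2.fillConvexPoly(M,cv2.convexHull(np.round((uv+.5)*S).astype(np.int32)),1)
    return cv2.resize(M.astype(np.float32),(512,384),interpolation=cv2.INTER_AREA)
for c in("scene","wrist","top"):
    im=read_camera(c); m=camera_model(c); cv2.imwrite(f"pics/{c}4.png",im[...,::-1])
    uv=proj(m,tray2w(T,[40,-30,143]))[0]
    L=cut_out("blank",c)+cut_out("loaded",c); print(c,uv,[(np.round(k["rect"]),round(k["p"],2),k["pixels"].sum()) for k in L if np.hypot(*(np.array(k["rect"][:2])-uv))<45])
    L=[k for k in L if np.hypot(*(np.array(k["rect"][:2])-uv))<45]
    if L:
        k=L[0]["pixels"].astype(np.float32); w=np.ones_like(k)
        for q in([29.6,-30,133],[25.7,-30,126]):
            s=silt(m,np.array(q)); print(q,s.sum(),k.sum(),"rows/cols ext sil",[np.flatnonzero((s>.5).any(a))[[0,-1]] for a in(1,0)],"mask",[np.flatnonzero((k>.5).any(a))[[0,-1]] for a in(1,0)])
```

```text
scene [320.03034251 167.76911129] [(array([320., 167.,  40.,  20.]), 0.86, np.int64(543)), (array([281., 152.,  17.,  32.]), 0.65, np.int64(422))]
[29.6, -30, 133] 793.25 543.0 rows/cols ext sil [array([156, 178]), array([299, 343])] mask [array([156, 177]), array([301, 341])]
[25.7, -30, 126] 779.6875 543.0 rows/cols ext sil [array([158, 181]), array([299, 342])] mask [array([156, 177]), array([301, 341])]
wrist [258.02993194 225.90286899] [(array([258., 217.,  76., 213.]), 0.81, np.int64(14932))]
[29.6, -30, 133] 17349.062 14932.0 rows/cols ext sil [array([108, 351]), array([217, 299])] mask [array([112, 324]), array([218, 299])]
[25.7, -30, 126] 15901.125 14932.0 rows/cols ext sil [array([115, 348]), array([219, 298])] mask [array([112, 324]), array([218, 299])]
top [196.75651317 201.43094792] [(array([200., 197.,  25.,  44.]), 0.93, np.int64(653)), (array([178., 186.,  16.,  42.]), 0.81, np.int64(571))]
[29.6, -30, 133] 989.5625 653.0 rows/cols ext sil [array([175, 230]), array([188, 206])] mask [array([176, 221]), array([188, 208])]
[25.7, -30, 126] 965.875 653.0 rows/cols ext sil [array([175, 230]), array([188, 207])] mask [array([176, 221]), array([188, 208])]
```

The scene camera backs the nominal pose of the held blank; the wrist camera is slightly biased at close range. Lowering to just above the fences to look.

```bash
python3 -m creep '[[-1,0.195,-0.018,-0.81,0,0,0],[-1,0.195,-0.018,-0.81,0,0,0],[-1,0.195,-0.018,-0.81,0,0,0],[-1,0.195,-0.018,-0.81,0,0,0],[-1,0.195,-0.018,-0.81,0,0,0]]' >/dev/null
python3 -m creep '[[-1,0.3,-0.03,-0.52,0,0,0],[-1,0,0,0,0,0,0],[-1,0,0,0,0,0,0]]'
cat >> h.py <<'E'
def toolintray():
    T=np.load("T.npy"); s=telemetry.state(); R=trayR(T[3]).as_matrix(); M=Ro.from_quat(s["tool_rot"],scalar_first=True).as_matrix()
    return R.T@(s["tool_pos"]-T[:3]), R.T@M
E
python3 - <<'E'
from h import *
m=camera_model("wrist"); im=read_camera("wrist"); sc=read_camera("scene"); print(toolintray()[0])
a=cv2.resize(im[100:260,150:370],(550,400),interpolation=cv2.INTER_CUBIC)
b=cv2.resize(sc[165:245,270:360],None,fx=2.5,fy=2.5,interpolation=cv2.INTER_CUBIC); b=cv2.resize(sc[165:240,270:355],(250,220),interpolation=cv2.INTER_CUBIC)
ms=camera_model("scene"); S=cv2.resize(sc[170:250,270:370],(800,640)[:2],interpolation=cv2.INTER_CUBIC)[:600]
c=np.zeros((600,800,3),np.uint8); c[:400,:550]=a; c[380:600,550:800]=b
cv2.imwrite("pics/v9.png",c[...,::-1])
T=np.load("T.npy")
f=lambda p:(proj(m,tray2w(T,p))-[150,100])*2.5
print("fence z14",f([[53,-7,14],[53,-53,14],[-53,-7,14]]),"tab",f([[72,-19,20],[72,-41,20],[50,-10,38]]))
E
```

```text
time_s: 11.0
tool_pos: [515.2, 85.5, 79.2]
tool_rot: [0.012, 0.965, -0.043, 0.258]
ft_force: [0.8, 0.3, -0.2]
gripper_width: 0.422
finger_force: 30.0
[ -0.60260724 -30.41470769  22.63732049]
fence z14 [[163.02658941 102.98843393]
 [375.89091869 103.11290525]
 [177.726165   526.27608356]] tab [[215.26019346  13.69110721]
 [323.50641158  13.7643722 ]
 [164.0815776  136.63619268]]
```

View pics/v9.png

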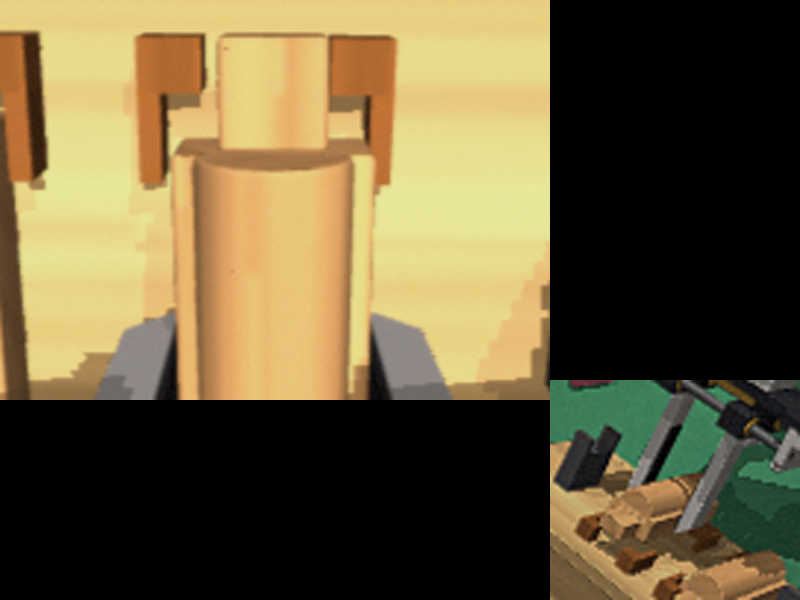

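Run:
```python
from h import *
m=camera_model("wrist"); T=np.load("T.npy")
P=np.array([[72,11,14],[72,-11,14],[50,11,14],[50,-11,14],[50,0,34],[50,20,20],[50,-20,20]],float)
U=np.array([[219,36],[328,36],[219,149],[326,149],[272,170],[175,155],[375,155]])
F=np.array([[53,-16,14],[53,-44,14],[33,-7,14],[33,-53,14],[53,-7,14]],float); V=np.array([[203,95],[331,95],[163,183],[371,183],[163,95]])
pj=lambda p:(proj(m,tray2w(T,p))-[150,100])*2.5
f=lambda q:pj(P+q)-U
g=lambda q:pj(F+q)-V
a=least_squares(lambda q:f(q).ravel(),[0,-30,18],loss="soft_l1"); print("blank xyz",a.x,np.round(f(a.x),1).tolist())
b=least_squares(lambda q:g(q).ravel(),[0,0,0],loss="soft_l1"); print("tray shift xyz",b.x,np.round(g(b.x),1).tolist())
b=least_squares(lambda q:g(np.r_[q,0]).ravel(),[0,0],loss="soft_l1"); print("xy only",b.x,np.round(g(np.r_[b.x,0]),1).tolist())
print(toolintray()[0])
```

```text
blank xyz [ -3.11315794 -30.51400313  14.82906531] [[-2.0, 2.1], [1.1, 2.1], [-0.2, -0.3], [1.1, -0.3], [1.1, -0.3], [-3.8, -0.5], [-0.2, -0.5]]
tray shift xyz [ 2.72971439  0.71549542 -1.57555923] [[0.3, -0.4], [0.3, -0.4], [2.2, 0.7], [-1.4, 0.8], [-0.9, -0.4]]
xy only [2.96758534 0.68999648] [[-0.2, -0.6], [0.9, -0.5], [1.5, 1.3], [-0.5, 1.3], [-1.7, -0.6]]
[ -0.60260724 -30.41470769  22.63732049]
```

```bash
python3 -m creep '[[-1,0.184,0.036,0.104,0,0,0],[-1,0,0,0,0,0,0],[-1,0.08,-0.007,-0.139,0,0,0],[-1,0,0,0,0,0,0],[-1,0,0,0,0,0,0]]'
python3 -m creep '[[-1,0.08,-0.007,-0.139,0,0,0],[-1,0,0,0,0,0,0],[-1,0,0,0,0,0,0],[-1,0,0,0,0,0,0]]'
python3 -m creep '[[-1,0.04,-0.004,-0.07,0,0,0],[-1,0,0,0,0,0,0],[-1,0,0,0,0,0,0],[-1,0,0,0,0,0,0]]'
```

```text
time_s: 11.52
tool_pos: [521.8, 86.2, 78.9]
tool_rot: [0.012, 0.965, -0.043, 0.259]
ft_force: [-0.5, -0.5, -0.6]
gripper_width: 0.424
finger_force: 30.0
time_s: 11.85
tool_pos: [523.8, 86.1, 75.2]
tool_rot: [0.012, 0.965, -0.043, 0.259]
ft_force: [-0.3, 0.2, -1.0]
gripper_width: 0.422
finger_force: 30.0
time_s: 12.18
tool_pos: [524.9, 86.0, 73.6]
tool_rot: [0.012, 0.965, -0.043, 0.259]
ft_force: [-0.0, -0.2, -0.2]
gripper_width: 0.427
finger_force: 30.0
```

```bash
for i in 1 2 ; do python3 -m creep '[[-1,0.04,-0.004,-0.07,0,0,0],[-1,0,0,0,0,0,0],[-1,0,0,0,0,0,0]]' | grep -E 'pos|ft'; done
for i in 1 2 ; do python3 -m creep '[[-1,0.02,-0.002,-0.035,0,0,0],[-1,0,0,0,0,0,0],[-1,0,0,0,0,0,0]]' | grep -E 'pos|ft'; done
```

```text
tool_pos: [525.9, 85.9, 71.8]
ft_force: [0.8, 0.4, -0.6]
tool_pos: [526.9, 85.8, 70.0]
ft_force: [-0.2, 0.3, -1.2]
tool_pos: [527.4, 85.7, 69.2]
ft_force: [-0.4, -0.7, -1.3]
tool_pos: [527.9, 85.7, 68.4]
ft_force: [0.2, 0.1, -1.6]
```

```bash
for i in 1 2 3; do python3 -m creep '[[-1,0.02,-0.002,-0.035,0,0,0],[-1,0,0,0,0,0,0],[-1,0,0,0,0,0,0]]' | grep -E 'pos|ft'; done
python3 -c "
from h import *;print(toolintray()[0])"
```

```text
tool_pos: [528.4, 85.6, 67.4]
ft_force: [0.2, -0.5, -0.0]
tool_pos: [528.9, 85.6, 66.6]
ft_force: [0.5, 0.4, -0.5]
tool_pos: [529.2, 85.6, 66.3]
ft_force: [-5.0, 0.5, 6.0]
[  3.74500664 -29.26681323   3.44518626]
```

Contact force lies along the face normal at the expected height, so the blank is seated. Releasing with a partial opening to keep clear of the loaded blank, then retreating along the normal.

```bash
python3 -m creep '[[-1,0,0,0,0,0,0],[0.25,0,0,0,0,0,0],[0.25,0,0,0,0,0,0],[0.25,0,0,0,0,0,0],[0.25,0,0,0,0,0,0]]'
python3 -m creep '[[0.25,0,0,0,0,0,0],[0.25,-0.1,0.01,0.173,0,0,0],[0.25,-0.4,0.036,0.69,0,0,0],[0.25,-0.5,0.045,0.866,0,0,0],[0.25,-0.5,0.045,0.866,0,0,0]]'
python3 -m creep '[[0.25,-0.5,0.045,0.866,0,0,0],[0.25,-0.5,0.045,0.866,0,0,0],[0.25,-0.5,0.045,0.866,0,0,0],[0.25,0,0,0,0,0,0],[0.25,0,0,0,0,0,0]]'
python3 - <<'E'
from h import *
T=np.load("T.npy"); m=camera_model("wrist"); im=read_camera("wrist"); cv2.imwrite("pics/w5.png",im[...,::-1]); np.savez("w5.npz",**m,im=im)
print(toolintray()[0])
L=[k for k in cut_out("blank","wrist")+cut_out("loaded","wrist")]
for k in L: print(np.round(k["rect"]),round(k["p"],2))
from itertools import product
P=np.vstack([body,tab])
for y in(-30,50):
    uv=proj(m,tray2w(T,P+[2,y,0])); print(y,"pred rect",(uv.max(0)+uv.min(0))/2,np.ptp(uv,axis=0))
h=tray2w(T,[0,100,40])[0]
for c in("top","scene"):
    read_camera(c); mm=camera_model(c)
    for k in recognise("bar_handle",c)[:3]+recognise("bar",c)[:2]: print(c,np.round(k["rect"]),round(k["p"],2))
    for an in(1.7,1.8,1.9,2.0): print(an,proj(mm,tray2w(T,[0,100-245*np.cos(an),40+245*np.sin(an)])))
E
```

```text
time_s: 14.35
tool_pos: [529.6, 85.6, 65.8]
tool_rot: [0.012, 0.965, -0.043, 0.259]
ft_force: [0.1, -0.1, -0.6]
gripper_width: 0.617
finger_force: 0.0
time_s: 14.77
tool_pos: [490.9, 89.1, 130.8]
tool_rot: [0.012, 0.965, -0.043, 0.258]
ft_force: [0.1, -0.0, -0.1]
gripper_width: 0.625
finger_force: 0.0
time_s: 15.18
tool_pos: [454.7, 92.7, 197.2]
tool_rot: [0.011, 0.964, -0.043, 0.261]
ft_force: [-0.8, -0.3, 0.3]
gripper_width: 0.626
finger_force: 0.0
[  3.23841565 -29.20401655 153.20919427]
[259. 174.  44. 137.] 0.61
[175. 174.  47. 132.] 0.62
-30 pred rect [260.29872126 171.51169045] [ 44.41014152 134.75867667]
50 pred rect [175.67845912 171.45774047] [ 53.03167757 134.73249134]
top [115. 218.  98.  50.] 0.66
1.7 [[100.42784574 239.95207603]]
1.8 [[ 89.48128585 237.80020427]]
1.9 [[ 79.5397448 235.1432944]]
2.0 [[ 70.7587692 232.043424 ]]
scene [408. 204. 107.  67.] 0.71
scene [409. 203. 104.  71.] 0.73
1.7 [[427.23769772 147.62449659]]
1.8 [[437.30763358 156.06014353]]
1.9 [[446.64592289 165.64297981]]
2.0 [[455.09044342 176.26649794]]
```

```bash
python3 - <<'E'
from h import *
T=np.load("T.npy"); obs=[]
for c,g in(("top",(73.6,230.4)),("scene",(453.8,173.4))):
    im=cv2.imread(f"pics/{c}0.png").astype(int); M=(im.max(2)<45).astype(np.uint8); n,lab,st,ce=cv2.connectedComponentsWithStats(M)
    i=min((i for i in range(1,n) if st[i,4]>20),key=lambda i:np.hypot(*(ce[i]-g))); print(c,ce[i],st[i]); obs.append((camera_model(c),ce[i]))
f=lambda q:np.concatenate([proj(m,tray2w(T,[q[0],100-245*np.cos(q[1]),40+245*np.sin(q[1])]))[0]-u for m,u in obs])
r=least_squares(f,[0,1.97],x_scale=[10,.1]); print(r.x,f(r.x))
g=lambda p:np.concatenate([proj(m,p)[0]-u for m,u in obs])
r2=least_squares(g,[416,323,291]); print(r2.x,g(r2.x),"tray",trayR(T[3]).inv().apply(r2.x-T[:3]))
E
python3 -m creep '[[0.25,-0.39,0.035,0.68,-0.498,0.045,0.866],[1,-0.39,0.035,0.68,-0.498,0.045,0.866],[1,-0.39,0.035,0.68,-0.498,0.045,0.866],[1,-0.39,0.035,0.68,-0.498,0.045,0.866],[1,-0.39,0.035,0.68,-0.498,0.045,0.866]]' >/dev/null
python3 -m creep '[[1,-0.39,0.035,0.68,-0.498,0.045,0.866],[1,-0.39,0.035,0.68,-0.498,0.045,0.866],[1,-0.39,0.035,0.68,-0.498,0.045,0.866],[1,-0.39,0.035,0.68,-0.498,0.045,0.866],[1,0,0,0,0,0,0]]'
python3 -c "
from h import *;print(*toolintray(),telemetry.state()['joint_pos'])"
```

```text
top [ 73.01621622 230.24324324] [ 68 220  11  22 185]
scene [452.82677165 173.83464567] [446 169  15  11 127]
[5.38852166 1.97573286] [-0.52977592  0.22015007 -0.47087373  0.00757084]
[420.53934187 322.11505671 293.60560402] [-0.49082249  0.22988463 -0.49817933  0.0611605 ] tray [  5.30201704 196.51677729 265.05963499]
time_s: 16.47
tool_pos: [367.5, 100.8, 352.5]
tool_rot: [0.11, 0.907, 0.33, 0.238]
ft_force: [1.2, -0.0, 1.3]
gripper_width: 1.001
finger_force: 0.0
[  6.21817509 -28.65320576 332.57785379] [[ 0.70630439  0.7078727   0.00709649]
 [ 0.7078746  -0.70633307  0.0026717 ]
 [ 0.00690371  0.00313639 -0.99997125]] [ 0.26144356 -0.37187574  1.88087117 -0.19049092  1.13518507  1.17150531]
```

```bash
python3 -m creep '[[1,0.09,0.997,0,-0.498,0.045,0.866],[1,0.09,0.997,0,-0.498,0.045,0.866],[1,0.09,0.997,0,-0.498,0.045,0.866],[1,0.09,0.997,0,-0.498,0.045,0.866],[1,0.09,0.997,0,-0.498,0.045,0.866]]' >/dev/null
python3 -m creep '[[1,0.09,0.997,0,-0.498,0.045,0.866],[1,0.09,0.997,0,-0.498,0.045,0.866],[1,0.09,0.997,0,-0.498,0.045,0.866],[1,0.09,0.997,0,-0.498,0.045,0.866],[1,0,0,0,0,0,0]]'
python3 - <<'E'
from h import *
print(*toolintray(),telemetry.state()['joint_pos'])
T=np.load("T.npy"); m=camera_model("wrist"); im=read_camera("wrist"); cv2.imwrite("pics/w6.png",im[...,::-1])
print(proj(m,tray2w(T,[[5.3,196.5,265]])))
M=(im.max(2)<45).astype(np.uint8); n,lab,st,ce=cv2.connectedComponentsWithStats(M)
for i in range(1,n):
    if st[i,4]>150: print(ce[i],st[i])
for k in recognise("bar_handle","wrist")[:3]: print(np.round(k["rect"]),k["p"])
E
```

```text
time_s: 17.3
tool_pos: [387.7, 329.0, 346.1]
tool_rot: [0.19, 0.712, 0.653, 0.174]
ft_force: [0.2, 0.5, 0.0]
gripper_width: 1.001
finger_force: 0.0
[  2.68488551 200.38778448 327.1484406 ] [[-0.00393061  0.99999008 -0.00209712]
 [ 0.99999037  0.0039347   0.00194595]
 [ 0.00195418 -0.00208945 -0.99999591]] [ 0.88341789 -0.04339401  1.66424068 -0.4492965   1.23987834  1.05614891]
[[262.93145104 210.86349679]]
[262.47905138 209.11778656] [ 232  198   60   23 1265]
[ 63.11202346 320.53695015] [   0  229  176  155 6820]
[441.78300374 315.06698735] [ 343  229  169  155 5613]
[255.97402597 326.42207792] [221 324  66   6 154]
[262. 212.  67.  27.] 0.63
```

```bash
python3 -m creep '[[1,0.417,-0.077,-0.68,0,0,0],[1,0.417,-0.077,-0.68,0,0,0],[1,0.417,-0.077,-0.68,0,0,0],[1,0.417,-0.077,-0.68,0,0,0],[1,0,0,0,0,0,0]]'
python3 -c "
from h import *;print(toolintray()[0])"
python3 -m creep '[[-1,0,0,0,0,0,0],[-1,0,0,0,0,0,0],[-1,0,0,0,0,0,0],[-1,0,0,0,0,0,0],[-1,0,0,0,0,0,0]]' >/dev/null
python3 -m creep '[[-1,0,0,0,0,0,0],[-1,0,0,0,0,0,0],[-1,0,0,0,0,0,0],[-1,0,0,0,0,0,0],[-1,0,0,0,0,0,0]]'
python3 - <<'E'
from h import *
print(toolintray()[0])
E
```

```text
time_s: 17.82
tool_pos: [427.9, 313.3, 276.3]
tool_rot: [0.191, 0.715, 0.651, 0.171]
ft_force: [-0.5, -1.0, -0.5]
gripper_width: 1.001
finger_force: 0.0
[  3.65376468 188.41806282 246.01345477]
time_s: 18.65
tool_pos: [427.0, 317.2, 279.8]
tool_rot: [0.189, 0.714, 0.652, 0.174]
ft_force: [-4.5, 1.1, 0.6]
gripper_width: 0.485
finger_force: 30.0
[  4.35477041 192.24591415 249.68638969]
```

Run:
```python
from h import *
T=np.load("T.npy"); a=np.linspace(1.976,0,26); p=tray2w(T,np.c_[0*a,-245*np.cos(a),245*np.sin(a)]); print(np.round(np.diff(p,axis=0)/25,2).tolist())
```

```text
[[-0.2, -0.71, 0.24], [-0.18, -0.73, 0.19], [-0.15, -0.75, 0.14], [-0.12, -0.76, 0.09], [-0.09, -0.77, 0.03], [-0.06, -0.77, -0.02], [-0.03, -0.77, -0.07], [0.0, -0.76, -0.13], [0.03, -0.75, -0.18], [0.07, -0.74, -0.23], [0.1, -0.72, -0.28], [0.13, -0.69, -0.32], [0.15, -0.66, -0.37], [0.18, -0.63, -0.41], [0.21, -0.59, -0.45], [0.23, -0.55, -0.49], [0.26, -0.51, -0.52], [0.28, -0.46, -0.56], [0.3, -0.41, -0.58], [0.32, -0.36, -0.61], [0.34, -0.3, -0.63], [0.35, -0.24, -0.65], [0.36, -0.19, -0.66], [0.37, -0.13, -0.67], [0.38, -0.07, -0.67]]
```

```bash
python3 -m creep '[[-1,-0.2,-0.71,0.24,0,0,0],[-1,-0.18,-0.73,0.19,0,0,0],[-1,-0.15,-0.75,0.14,0,0,0],[-1,-0.12,-0.76,0.09,0,0,0],[-1,-0.09,-0.77,0.03,0,0,0]]'
python3 -m creep '[[-1,-0.06,-0.77,-0.02,0,0,0],[-1,-0.03,-0.77,-0.07,0,0,0],[-1,0,-0.76,-0.13,0,0,0],[-1,0.03,-0.75,-0.18,0,0,0],[-1,0.07,-0.74,-0.23,0,0,0]]'
python3 -c "
from h import *;print(toolintray()[0])"
```

```text
time_s: 19.07
tool_pos: [408.2, 223.5, 295.9]
tool_rot: [0.189, 0.713, 0.652, 0.173]
ft_force: [3.1, 1.0, -9.3]
gripper_width: 0.485
finger_force: 30.0
time_s: 19.48
tool_pos: [407.9, 128.8, 280.0]
tool_rot: [0.189, 0.713, 0.652, 0.173]
ft_force: [-2.5, 3.1, -5.7]
gripper_width: 0.486
finger_force: 30.0
[  2.5612458    2.81975109 250.88282456]
```

```bash
python3 -m creep '[[-1,0.1,-0.72,-0.28,0,0,0],[-1,0.13,-0.69,-0.32,0,0,0],[-1,0.15,-0.66,-0.37,0,0,0],[-1,0.18,-0.63,-0.41,0,0,0],[-1,0.21,-0.59,-0.45,0,0,0]]' | grep -E 'ft|pos|width'
python3 -m creep '[[-1,0.23,-0.55,-0.49,0,0,0],[-1,0.26,-0.51,-0.52,0,0,0],[-1,0.28,-0.46,-0.56,0,0,0],[-1,0.3,-0.41,-0.58,0,0,0],[-1,0.32,-0.36,-0.61,0,0,0]]'| grep -E 'ft|pos|width'
python3 -m creep '[[-1,0.34,-0.3,-0.63,0,0,0],[-1,0.35,-0.24,-0.65,0,0,0],[-1,0.36,-0.19,-0.66,0,0,0],[-1,0,0,0,0,0,0],[-1,0,0,0,0,0,0]]'| grep -E 'ft|pos|width'
python3 -c "
from h import *;print(toolintray()[0])"
```

```text
tool_pos: [426.3, 45.9, 233.8]
ft_force: [-4.1, 1.6, -2.8]
gripper_width: 0.483
tool_pos: [460.8, -11.3, 164.3]
ft_force: [-5.3, -1.8, -0.9]
gripper_width: 0.481
tool_pos: [487.4, -29.1, 115.4]
ft_force: [-7.3, -7.5, -2.8]
gripper_width: 0.483
[   1.12530318 -147.28859794   61.64306261]
```

```bash
python3 -m creep '[[-1,0.37,-0.11,-0.67,0,0,0],[-1,0.19,-0.01,-0.33,0,0,0],[-1,0,0,0,0,0,0],[-1,0,0,0,0,0,0]]'| grep -E 'ft|pos|width'
for i in 1 2 3; do python3 -m creep '[[-1,0.06,-0.005,-0.105,0,0,0],[-1,0,0,0,0,0,0],[-1,0,0,0,0,0,0]]'| grep -E 'ft|pos|width'; done
python3 -c "
from h import *;print(toolintray()[0])"
```

```text
tool_pos: [501.3, -31.9, 90.8]
ft_force: [-7.7, -11.0, -4.1]
gripper_width: 0.485
tool_pos: [502.6, -32.1, 88.6]
ft_force: [-7.8, -10.9, -5.0]
gripper_width: 0.487
tool_pos: [504.1, -32.1, 86.1]
ft_force: [-7.6, -10.7, -3.7]
gripper_width: 0.489
tool_pos: [505.6, -32.2, 83.5]
ft_force: [-7.2, -10.7, -4.7]
gripper_width: 0.484
[   1.16156058 -148.75106271   24.81507022]
```

```bash
for i in 1 2 3; do python3 -m creep '[[-1,0.04,-0.004,-0.07,0,0,0],[-1,0,0,0,0,0,0],[-1,0,0,0,0,0,0]]'| grep -E 'ft|pos'; done
python3 -c "
from h import *;print(toolintray()[0])"
```

```text
tool_pos: [506.6, -32.2, 81.7]
ft_force: [-8.1, -11.0, -4.8]
tool_pos: [507.6, -32.3, 80.0]
ft_force: [-7.4, -9.1, -4.0]
tool_pos: [508.6, -32.3, 78.3]
ft_force: [-7.5, -9.8, -4.3]
[   1.14064283 -148.51966585   18.81258304]
```

```bash
for i in 1 2 3; do python3 -m creep '[[-1,0.04,-0.004,-0.07,0,0,0],[-1,0,0,0,0,0,0],[-1,0,0,0,0,0,0]]'| grep -E 'ft|pos'; done
python3 - <<'E'
from h import *
print(toolintray()[0]); T=np.load("T.npy"); T=T+np.array([2.6,-.2,1.5,0])
for c in("top","scene"):
    im=read_camera(c); cv2.imwrite(f"pics/{c}7.png",im[...,::-1]); m=camera_model(c)
    print(c,[np.round(proj(m,tray2w(T,[0,100-245*np.cos(a),40+245*np.sin(a)])),1).tolist() for a in(0,.05,.1)])
    print([(np.round(k["rect"]),round(k["p"],2)) for k in recognise("bar",c)[:3]])
im=read_camera("wrist"); cv2.imwrite("pics/wrist7.png",im[...,::-1])
sc=cv2.imread("pics/scene7.png"); a=cv2.resize(sc[165:265,255:375],(480,400),interpolation=cv2.INTER_CUBIC)
w=cv2.resize(im[...,::-1],(320,240)); t=cv2.imread("pics/top7.png"); t=cv2.resize(t[150:230,150:250],(320,256),interpolation=cv2.INTER_CUBIC)
c=np.zeros((600,800,3),np.uint8); c[:400,:480]=a; c[:240,480:]=w; c[250:506,480:]=t; cv2.imwrite("pics/v10.png",c)
E
```

```text
tool_pos: [509.6, -32.3, 76.5]
ft_force: [-7.8, -8.9, -5.3]
tool_pos: [510.4, -32.2, 75.1]
ft_force: [-10.3, -8.5, 0.4]
tool_pos: [511.1, -32.1, 74.2]
ft_force: [-18.5, -7.6, 12.3]
[   1.20065016 -148.14242765   14.06851507]
top [[[249.8, 203.2]], [[249.2, 205.1]], [[248.5, 207.0]]]
[(array([193., 196.,  86.,  18.]), 0.68)]
scene [[[273.3, 178.3]], [[275.3, 174.0]], [[277.6, 169.9]]]
[(array([313., 206.,  89.,  64.]), 0.93)]
```

View pics/v10.png

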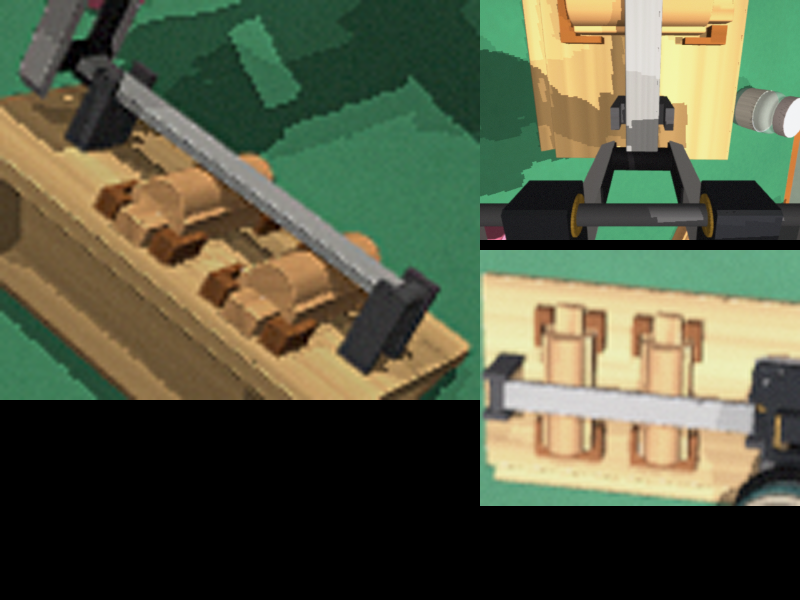

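The bar lies in its catch over both blanks, the tab sits in its notch, and the normal force has built up. Letting go and retreating.

```bash
python3 -m creep '[[-1,0.02,0,-0.035,0,0,0],[-1,0,0,0,0,0,0],[-1,0,0,0,0,0,0],[1,0,0,0,0,0,0],[1,0,0,0,0,0,0]]' | grep -E 'ft|pos|width'
python3 -m creep '[[1,0,0,0,0,0,0],[1,0,0,0,0,0,0],[1,0,0,0,0,0,0],[1,0,0,0,0,0,0],[1,0,0,0,0,0,0]]'| grep -E 'ft|pos|width'
python3 -m creep '[[1,0,0,0,0,0,0],[1,-0.1,0.01,0.173,0,0,0],[1,-0.4,0.036,0.69,0,0,0],[1,-0.5,0.045,0.866,0,0,0],[1,-0.5,0.045,0.866,0,0,0]]' | grep -E 'ft|pos|width'
python3 -m creep '[[1,-0.5,0.045,0.866,0,0,0],[1,-0.5,0.045,0.866,0,0,0],[1,-0.5,0.045,0.866,0,0,0],[1,0,0,0,0,0,0],[1,0,0,0,0,0,0]]'
python3 - <<'E'
from h import *
T=np.load("T.npy")+np.array([2.6,-.2,1.5,0])
im=read_camera("scene"); m=camera_model("scene"); old=cv2.imread("pics/scene7.png")[...,::-1]
reg=(slice(190,240),slice(285,350)); print("bar region change",np.abs(im[reg].astype(int)-old[reg]).mean())
for name,i in(("old",old),("new",im)):
    # upper edge of grey bar: rows of low-saturation pixels at some columns
    hsv=cv2.cvtColor(np.ascontiguousarray(i),cv2.COLOR_RGB2HSV); g=(hsv[...,1]<35)&(hsv[...,2]>90)
    print(name,[(c,np.flatnonzero(g[170:245,c])[[0,-1]]+170) for c in(290,300,320,340) if g[170:245,c].any()])
M=(im.max(2)<45).astype(np.uint8)[160:195,260:290]; print("dark centroid",np.argwhere(M).mean(0)[::-1]+[260,160])
print([np.round(proj(m,tray2w(T,[0,100-245*np.cos(a),40+245*np.sin(a)])),1).tolist() for a in(0,.05)])
E
```

```text
tool_pos: [515.3, -32.6, 75.0]
ft_force: [-0.5, 0.4, -0.5]
gripper_width: 0.592
tool_pos: [515.9, -32.6, 74.6]
ft_force: [-0.1, 0.1, -0.2]
gripper_width: 0.946
tool_pos: [477.0, -29.2, 139.6]
ft_force: [0.7, 0.1, 0.2]
gripper_width: 0.996
time_s: 25.23
tool_pos: [440.9, -26.2, 205.9]
tool_rot: [0.193, 0.713, 0.651, 0.176]
ft_force: [0.5, -0.1, -0.9]
gripper_width: 1.002
finger_force: 0.0
bar region change 5.625641025641026
old [(290, array([186, 194])), (300, array([193, 201])), (320, array([209, 217])), (340, array([224, 232]))]
new [(290, array([186, 194])), (300, array([193, 201])), (320, array([209, 217])), (340, array([224, 232]))]
dark centroid [277.48507463 181.81343284]
[[[273.3, 178.3]], [[275.3, 174.0]]]
```

Run:
```python
from h import *
m=camera_model("scene")
for d in(np.zeros(4),np.array([2.6,-.2,1.5,0])):
  T=np.load("T.npy")+d
  for a in(0,.03,.06):
    L=np.linspace(5,230,400); u=np.array([0,-np.cos(a),np.sin(a)]); n=np.array([0,np.sin(a),np.cos(a)])
    e=[proj(m,tray2w(T,np.array([0,100,40])+L[:,None]*u+n*h+[x,0,0])) for x,h in((-12,4),(12,4),(12,-4))]
    print(d[0],a,[[round(float(np.interp(c,q[::-1,0] if q[0,0]>q[-1,0] else q[:,0],q[::-1,1] if q[0,0]>q[-1,0] else q[:,1])),1) for q in e] for c in(290,300,320,340)])
```

```text
0.0 0 [[185.6, 190.9, 194.8], [193.0, 198.4, 202.3], [207.7, 213.3, 217.4], [222.5, 228.3, 232.4]]
0.0 0.03 [[182.6, 188.2, 192.1], [190.4, 196.1, 200.1], [206.1, 211.9, 216.0], [221.8, 227.7, 231.9]]
0.0 0.06 [[179.6, 185.3, 189.3], [187.8, 193.7, 197.8], [204.4, 210.4, 214.6], [220.9, 227.1, 231.4]]
2.6 0 [[186.2, 191.6, 195.5], [193.6, 199.1, 203.0], [208.4, 214.0, 218.1], [223.2, 229.0, 233.2]]
2.6 0.03 [[183.3, 188.9, 192.8], [191.1, 196.8, 200.8], [206.8, 212.6, 216.8], [222.5, 228.5, 232.7]]
2.6 0.06 [[180.3, 186.1, 190.1], [188.6, 194.4, 198.5], [205.1, 211.2, 215.4], [221.7, 227.9, 232.2]]
```

Measured bar edges (186–194 to 224–232) match angle 0. Handing in.

```bash
python3 -c "
from station import *
print(job_done())"
```

```text
the job is handed in; nothing more can be done
None
```

The tabbed blank is in the empty nest with its tab uphill, the bar rests home in its catch, the arm is clear of everything, and the job was handed in at about 25 s of the 66 s allowed; no verdict came back.

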